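Bring a board sample to the measuring mat and hold the gauge over it

TASK

First slide the single grey-topped sample slab flat across the bench, without lifting it, until it lies wholly on the blue measuring mat and lined up lengthways with it, and let go of it. Then take the blue gauge by its black grip, lift it off the dark zero block and, keeping it upright all the way, finish while still holding it level and still about 10 cm above the middle of the slab, with the slab still in place. Leave the short stack of boards, the mouse and the brass weight where they are.

Things in the scene. Friction and masses are not known exactly. Their poses are not given: they have to be found in the camera images.
- slab: loose board sample, 140 (x) x 56 (y) x 22 (z) mm, about 0.3 kg, white sides and grey top; it lies flat on the bench and can be gripped across its 56 mm width. Origin at the centre of its underside, x along its length, z up. Both ends are alike.
- mat: blue measuring mat with a white outline, 190 (x) x 100 (y) mm, flat on the bench and fixed, too thin (under 1 mm) to catch anything that slides over it. Origin at its centre on the bench, x along its length.
- zero_block: dark square block, 100 x 100 x 30 mm high, fixed on the bench; the gauge stands on its flat top. Origin at the centre of its underside.
- gauge: loose hand-held gauge, 105 mm high, about 0.35 kg: round steel foot 56 mm across, 12 mm high; round blue body 46 mm across, up to 52 mm; round display on its -x side, 31 mm from the axis; on top a black grip block 60 (x) x 24 (y) mm, from 50 to 105 mm above the underside, yellow strip on top: take it across the 24 mm. Origin: centre of its underside, z up.
- stack: bystander: loose stack of three white boards with grey tops, 140 x 58 x 66 mm high, near the bench's far side; origin at the centre of its underside
- mouse: bystander: black computer mouse, 90 x 58 x 32 mm, between the robot and the mat; origin at the centre of its underside
- check_weight: bystander: upright brass cylinder, 48 mm across and 45 mm high, near the bench's far side; origin at the centre of its underside
Not all that is in view belongs to the job. Of the things like the slab, leave any that is green; of the rest the larger one is meant.

How it is judged:
By the outcome, as a careful person would: the job done as asked, in the order asked, and still so for the second after the job is handed in, while the arm keeps its last pose, push and grip.
It also fails if it takes over 64 s, if anything falls off the work surface, if the arm or the gripper's body presses on something with over 40 N, if the wrist force passes 120 N, or if a joint passes its speed limit or range.

ROBOT

A 6-joint arm with a two-finger parallel gripper is mounted at the origin on the work surface. World frame = base frame: x ahead of the robot, y to its left, z up, the work surface at z = 0. Lengths are in m, angles in rad, forces in N, time in s.
With the tool pointing down it reaches from about 0.325 to 0.775 m from the base axis. Payload 5.5 kg.
Tool frame: the origin (TCP) lies between the finger pads; the fingertips stand 11 mm ahead of it and the grasp point (between the pads) lies 8 mm behind it; x points along the fingers, y is the direction in which the jaws open and shut, and the axes are right-handed (so a half turn about x gives the same grasp; the last joint's range is limited). The gripper opens to 88 mm and grips with 3 to 60 N. Pads are 20 mm wide; open, the fingers measure 115 mm over their backs; the gripper's body (75 mm by 178 mm) begins 61 mm behind the grasp point.
Start: joints at [-0.057, 0.091, 1.231, -0, 1.82, -0.057], TCP at [0.6, -0, 0.201] pointing down, gripper open.
Joint ranges: [-2.87, 2.87], [-0.86, 2.18], [0.17, 2.46], [-1.51, 4.65], [0.06, 2.69], [-2.65, 2.65]. Speed limits (rad/s): [2.57, 2.57, 3.01, 3.14, 3.14, 3.14].

INTERFACE

Orientations are given as a unit quaternion [x, y, z, w].
In Python, from plant import arm, snapshot, job gives the robot as it stands.
- The arm moves only by the tool send_rows, never from a script. Its argument "steps" is a list of rows, each a list of 5 numbers: the shift along the tool's x, y, z in mm, then the turn about the tool's x in rad, then the opening, from 0 (shut) to 1 (fully open). In form: [[dx, dy, dz, turn, grip], ...]. A call has 1 to 10 rows; each row is the pose to reach, as a shift and turn from the pose commanded when the call began, along the tool's axes at that moment; what a row does not reach only later rows make up. A row lasts 1/10 s, in which the tool goes at most 50 mm and 8.59 degrees, less where a joint would pass 70% of its speed; a pose out of reach is approached as far as the arm can. A call with a gripper value outside its range is refused whole. The fingers move at their own pace and stop on an object; the grip force is fixed at half the most. Time passes only in rows, so rows that repeat a pose let the fingers close. It gives the time, the measured TCP pose, the force and the opening at its end, in the units of the state.
- arm.observe(): the state, without advancing time (a new reading comes with each control period).
- snapshot(name): name is "scene" or "side" or "wrist"; returns a dict with "image" (384x512x3 uint8, red, green, blue), "z_map" (384x512 float32, m along the optical axis (not along the pixel's ray), 0 where there is no reading), "fx", "fy", "cx", "cy" (pixels), "R" (3x3) and "t" (3): a world point X has camera coordinates R X + t; the wrist camera has in their place "mount" (4x4, takes a point from camera to tool coordinates, whose origin is the TCP and whose axes are the tool frame's). Camera axes: x right, y down, z forward; pixel columns grow to the right and rows downward; lengths in m; the calibration is good to about 2 mm. The wrist camera is an equidistant fisheye: a pixel r from the principal point sees the ray r / f radians off the axis. A picture is of the moment at which its call begins: read the wrist's pose just before it.
- job.finish_job(): hands the job in, once; it reports no verdict.
The state is a dict: "clock": time; "q": joint angles; "dq": joint speeds; "tau": joint torques, N m; "ee_pos": TCP position; "tcp_rot": TCP orientation; "force": force on the tool from outside, world axes, zero at the start; "wrist_torque": the same for the moment, N m; "finger_gap": finger opening in m.
Only numpy, scipy, OpenCV 4.12 (cv2) and the standard library are available. Lean on these libraries where they do the work, as an engineer would, in place of code of your own. Each camera call takes 0.05 s, during which the arm holds its last target.

## Working session

There is one attempt and no reset: what is moved stays moved. The work goes in short steps, Python scripts to look and compute and a tool call to move; the robot and the scene stay as the last step left them, time stands still between calls to the robot, and variables do not carry over. Pictures are saved under pics/ and viewed, and the job is handed in when it is done.

Besides the shell and the picture viewer there is one more tool, called after "Call:" as name([rows], argument=value, ...), one row to a line, values as JSON. send_rows: Moves the arm, as the interface text tells. Its arguments: {"type":"object","properties":{"steps":{"type":"array"}},"required":["steps"]}

```bash
mkdir -p pics; ls; cat > h.py <<'E'
import numpy as np, cv2
from plant import arm, snapshot, job
def world(s,u,v):
    z=s["z_map"][v,u]; c=np.stack([(u-s["cx"])/s["fx"]*z,(v-s["cy"])/s["fy"]*z,z],-1)
    return (c-s["t"])@s["R"]
def cloud(s):
    v,u=np.mgrid[0:384,0:512]; return world(s,u,v)
def save(s,n):
    cv2.imwrite(f"pics/{n}.png",s["image"][...,::-1])
E
python3 - <<'E'
from h import *
o=arm.observe();print({k:np.round(o[k],3) for k in("clock","ee_pos","tcp_rot","finger_gap","force")})
for n in("scene","side","wrist"):
    s=snapshot(n);save(s,n+"0");np.savez(n+"0.npz",**s);print(n,s["fx"],s["cx"])
    if n!="wrist":print(-s["R"].T@s["t"], s["R"])
E
```

```text
pics
{'clock': np.float64(0.0), 'ee_pos': array([0.6  , 0.   , 0.199]), 'tcp_rot': array([ 0.5  ,  0.501, -0.5  ,  0.499]), 'finger_gap': np.float64(0.088), 'force': array([-0.007, -0.294, -0.204])}
scene 441.3670596653908 261.48706481044746
[ 1.05391119 -0.6099895   0.76044549] [[ 0.78281616  0.62196545 -0.01891641]
 [ 0.41697734 -0.54689437 -0.72597276]
 [-0.46187526  0.56041549 -0.68746325]]
side 379.54367607266306 257.2828772977599
[ 0.38782028 -0.80055662  0.74084231] [[ 0.97943358 -0.20158178 -0.00864032]
 [-0.14030514 -0.64968167 -0.7471467 ]
 [ 0.14499771  0.73299285 -0.664603  ]]
wrist 297.3186396354542 257.11707404658466
```

View pics/scene0.png

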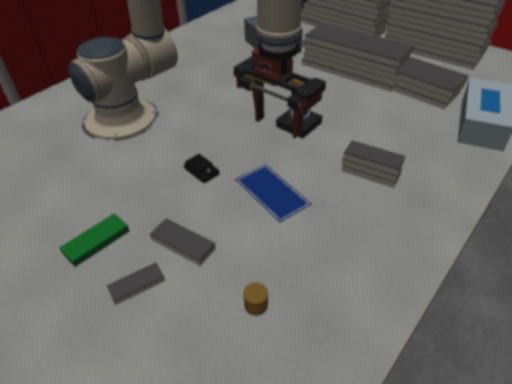

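View pics/side0.png

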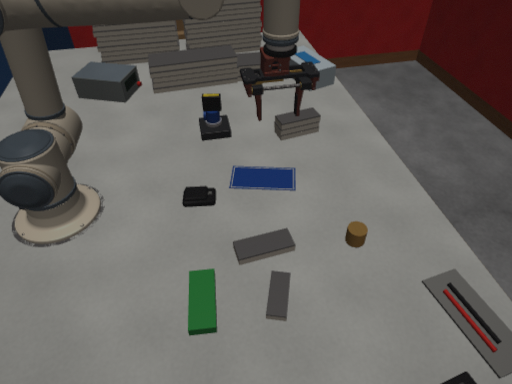

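View pics/wrist0.png

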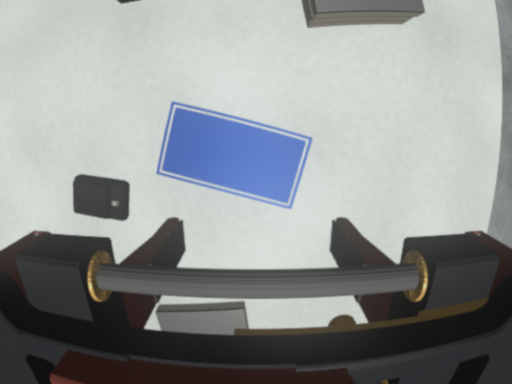

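The scene picture shows three slab-like boards: green at (95,238), grey at (183,240) and a smaller grey at (136,282). The meant one should be (183,240), the larger grey one. The mat is at (273,191), and the gauge stands at about (300,115), behind the gripper. I'll measure these and confirm with an enlarged crop.

```bash
cat >> h.py <<'E'
def boxes(P,lo,hi,name=""):
    """top-face clusters between heights lo..hi -> minAreaRect list"""
    m=((P[...,2]>lo)&(P[...,2]<hi)&(P[...,0]>.25)&(P[...,0]<.95)&(np.abs(P[...,1])<.5)).astype(np.uint8)
    m=cv2.morphologyEx(m,cv2.MORPH_OPEN,np.ones((3,3)))
    n,l,st,_=cv2.connectedComponentsWithStats(m)
    for i in range(1,n):
        if st[i,4]<40: continue
        q=P[l==i]; r=cv2.minAreaRect((q[:,:2]*1000).astype(np.float32))
        print(name,"px",st[i,:4],"c",np.round(r[0],1),"size",np.round(r[1],1),"ang",round(r[2],1),"z",np.round(np.median(q[:,2])*1000,1))
E
python3 - <<'E'
from h import *
for n in("scene","side"):
    s=dict(np.load(n+"0.npz")); P=cloud(s)
    print(n,"bench z",np.median(P[200:300,200:300,2]) )
    for lo,hi in((.015,.027),(.1,.145),(.026,.035),(.04,.05),(.06,.072)): boxes(P,lo,hi,f"{n} {lo}")
    im=s["image"].astype(int); m=((im[...,2]>im[...,0]+50)&(im[...,2]>im[...,1]+40)&(abs(P[...,2])<.006)&(P[...,0]<.9)).astype(np.uint8)
    k,l,st,_=cv2.connectedComponentsWithStats(m);i=1+np.argmax(st[1:,4]);q=P[l==i]
    print("mat",st[i],cv2.minAreaRect((q[:,:2]*1000).astype(np.float32)))
s=dict(np.load("scene0.npz"));a=cv2.resize(s["image"][200:310,50:230,::-1],None,fx=4,fy=4,interpolation=2);cv2.imwrite("pics/crop0.png",a)
s=dict(np.load("side0.npz"));a=cv2.resize(s["image"][80:150,170:340,::-1],None,fx=4,fy=4,interpolation=2);cv2.imwrite("pics/crop1.png",a)
E
```

```text
scene bench z 0.0005154228798391017
scene 0.015 px [276 121  13   7] c [430.9 247. ] size [ 7.5 43.8] ang 87.8 z 20.6
scene 0.015 px [185 164  34  16] c [381.1 -32.8] size [55.6 78.3] ang 82.4 z 21.1
scene 0.015 px [349 166  23  10] c [710.5 201.8] size [60.2  6.6] ang 10.6 z 21.1
scene 0.015 px [ 60 213  68  49] c [ 352.5 -347.6] size [140.9  62. ] ang 83.8 z 22.1
scene 0.015 px [150 218  65  43] c [ 512.3 -233.4] size [142.9  58.2] ang 6.1 z 22.2
scene 0.015 px [107 262  56  38] c [ 515.8 -367.5] size [107.6  45. ] ang 70.5 z 17.2
scene 0.026 px [277 109  16  18] c [424.  266.5] size [42.8 87.6] ang 41.5 z 30.4
scene 0.026 px [302 111  20  20] c [492.9 297.8] size [ 36.8 102.6] ang 8.7 z 30.6
scene 0.026 px [186 154  27  18] c [367.1 -30.8] size [49.5 62.9] ang 81.3 z 31.9
scene 0.04 px [243 282  25  23] c [ 739.2 -254.5] size [46.6 46.2] ang 87.5 z 45.0
scene 0.06 px [344 140  60  29] c [727.5 230.1] size [139.9  63. ] ang 9.9 z 66.4
mat [ 241  168   65   50 1525] ((565.4654541015625, 22.379711151123047), (84.30293273925781, 171.1821746826172), 74.98336791992188)
side bench z 0.00
[... 189 characters left out ...]
.015 px [188 268  29  63] c [ 354.  -349.6] size [142.8  56.1] ang 85.0 z 21.8
side 0.015 px [267 271  24  44] c [ 516.8 -369.1] size [108.7  43. ] ang 70.5 z 17.0
side 0.1 px [202  93  19  13] c [455.6 296.9] size [26.5 60.5] ang 76.9 z 124.5
side 0.026 px [199 115  32  19] c [457.3 291.3] size [101.8  99.7] ang 88.5 z 29.5
side 0.026 px [184 186  24  14] c [367.7 -32.5] size [49.5 60.8] ang 80.4 z 31.2
side 0.04 px [348 221  20  16] c [ 738.9 -257.3] size [47.6 45.1] ang 84.7 z 44.6
side 0.06 px [276 107  44  18] c [729.2 227.8] size [141.4  61.3] ang 9.7 z 65.4
mat [ 233  168   59   20 1055] ((564.92919921875, 19.975685119628906), (83.2750015258789, 169.77989196777344), 74.46331787109375)
```

View pics/crop0.png

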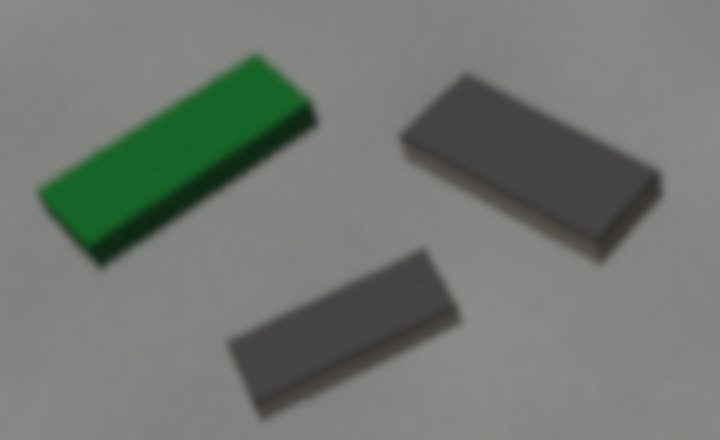

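View pics/crop1.png

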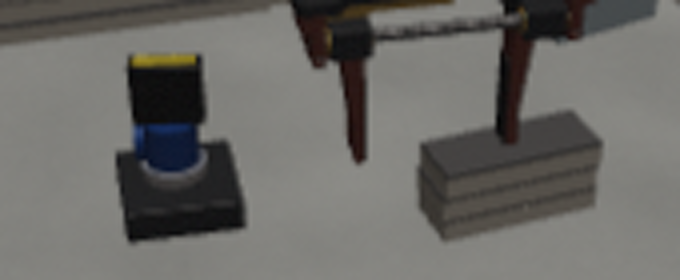

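The crop confirms it. The board at scene (183,240) is grey-topped and measures 141 x 58 mm, while the one at (136,282) is only 108 x 44 mm and (95,238) is green.

| Item | Centre (mm) | Yaw |
|---|---|---|
| Slab | (513, -234) | 6.1° |
| Mat | (565, 21) | -15.2° |
| Gauge | about (456, 297) | about -13° |

I'll move above the slab, turning the jaws to 96° in the world frame, and then check.

Call:
send_rows([
  [5,-9,23,-0.14,0.82],
  [10,-18,47,-0.28,0.82],
  [15,-27,70,-0.42,0.82],
  [20,-36,94,-0.56,0.82],
  [25,-45,117,-0.7,0.82],
  [30,-54,140,-0.84,0.82],
  [35,-63,164,-0.98,0.82],
  [40,-72,187,-1.12,0.82],
  [45,-80,211,-1.26,0.82],
  [50,-87,234,-1.4,0.82],
])

```text
clock: 1.15
ee_pos: [0.5124, -0.2349, 0.15]
tcp_rot: [0.058, 0.705, -0.058, 0.705]
force: [1.1, 0.3, 0.7]
finger_gap: 0.0722
```

Call:
send_rows([
  [5,0,0,-0.14,0.82],
  [10,0,0,-0.277,0.82],
  [10,0,0,-0.277,0.82],
  [10,0,0,-0.277,0.82],
])

```text
clock: 1.55
ee_pos: [0.5129, -0.2339, 0.1403]
tcp_rot: [-0.036, 0.706, 0.036, 0.706]
force: [0.4, 0.2, -0.3]
finger_gap: 0.0721
```

```bash
cat >> h.py <<'E'
from scipy.spatial.transform import Rotation as Ro
def st():
    o=arm.observe();M=Ro.from_quat(o["tcp_rot"]).as_matrix()
    print("t",round(float(o["clock"]),2),"p",np.round(np.array(o["ee_pos"])*1000,1),"toolx",np.round(M[:,0],4),"yaw_y",round(float(np.degrees(np.arctan2(M[1,1],M[0,1]))),2),"F",np.round(o["force"],1),"gap",round(float(o["finger_gap"])*1000,1),"q",np.round(o["q"],2))
    return o,M
def shift(M,p,target): print("tool shift mm",np.round(M.T@(np.array(target)-np.array(p)*1000),1))
E
python3 - <<'E'
from h import *
o,M=st();shift(M,o["ee_pos"],[513,-234,14])
s=snapshot("scene");P=cloud(s);boxes(P,.018,.027,"scene");save(s,"scene1")
s=snapshot("side");P=cloud(s);boxes(P,.018,.027,"side")
s=snapshot("wrist");save(s,"wrist1")
E
```

```text
t 1.55 p [ 512.9 -233.9  140.3] toolx [-5.e-04  3.e-04 -1.e+00] yaw_y 95.88 F [ 0.4  0.2 -0.3] gap 72.1 q [-0.49 -0.01  1.44 -0.    1.71 -2.16]
tool shift mm [126.3  -0.2   0.2]
scene px [194 165  24  13] c [402.4 -38.6] size [58.2 38.1] ang 62.9 z 21.9
scene px [ 60 213  68  48] c [ 352.7 -347.8] size [140.1  60.1] ang 85.0 z 22.2
scene px [150 218  64  42] c [ 512.1 -233.3] size [143.1  57.9] ang 5.8 z 22.3
side px [205 187  10  14] c [410.  -37.7] size [55.8 22.9] ang 69.8 z 21.2
side px [234 228  61  32] c [ 513.6 -234.9] size [140.2  59.1] ang 5.8 z 21.7
side px [188 268  29  62] c [ 354.  -349.7] size [142.1  56.1] ang 84.9 z 21.7
```

View pics/wrist1.png

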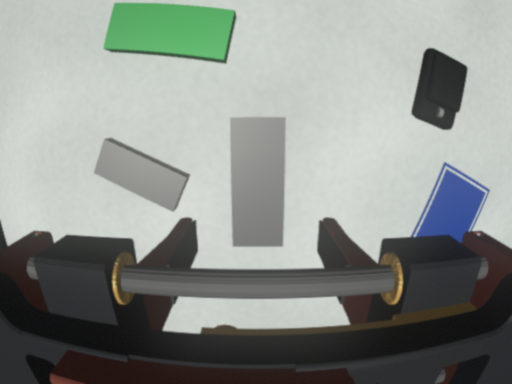

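The slab sits at wrist columns 231–285, centred between the fingertips at about 190 and 330 and parallel to them. I'll descend and close.

Call:
send_rows([
  [20,0,0,0,0.82],
  [45,0,0,0,0.82],
  [70,0,0,0,0.82],
  [90,0,0,0,0.82],
  [105,0,0,0,0.82],
  [115,0,0,0,0.82],
  [121,0,0,0,0.82],
  [124,0,0,0,0.82],
  [125,0,0,0,0.82],
  [125,0,0,0,0.82],
])

```text
clock: 2.7
ee_pos: [0.5134, -0.2342, 0.0163]
tcp_rot: [-0.038, 0.706, 0.037, 0.706]
force: [0.5, 0.1, 0.6]
finger_gap: 0.0717
```

Call:
send_rows([
  [0,0,0,0,0.6],
  [0,0,0,0,0.4],
  [0,0,0,0,0.4],
  [0,0,0,0,0.4],
  [0,0,0,0,0.4],
  [0,0,0,0,0.4],
])

```text
clock: 3.3
ee_pos: [0.513, -0.234, 0.0155]
tcp_rot: [-0.038, 0.706, 0.038, 0.706]
force: [0.1, 0.3, 0.4]
finger_gap: 0.0354
```

```bash
python3 - <<'E'
from h import *
o,M=st()
s=snapshot("scene");P=cloud(s);boxes(P,.018,.027,"scene");save(s,"scene2")
s=snapshot("wrist");save(s,"wrist2")
shift(M,o["ee_pos"],[565.2,21.2,o["ee_pos"][2]*1000])
E
```

```text
t 3.3 p [ 513.  -234.    15.5] toolx [-1.e-04  0.e+00 -1.e+00] yaw_y 96.09 F [0.1 0.3 0.4] gap 35.4 q [-0.49  0.04  1.62  0.    1.49 -2.17]
scene px [209 165   8   9] c [407.3 -21.3] size [17.9 33. ] ang 44.9 z 22.1
scene px [ 60 213  67  48] c [ 353.  -347.7] size [140.   60.9] ang 85.3 z 22.2
scene px [162 224  53  36] c [ 521.5 -232.3] size [122.9  57.8] ang 6.7 z 22.2
tool shift mm [  0.  248.2  79. ]
```

View pics/wrist2.png

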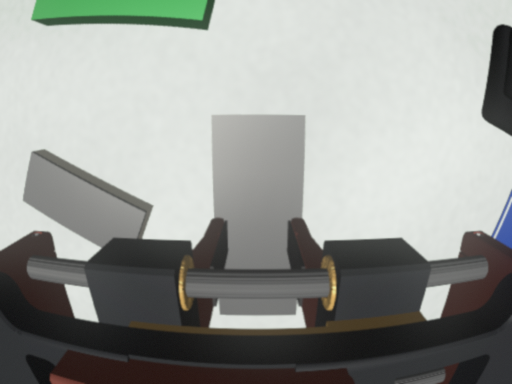

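Gap of 35 mm with a 56 mm slab: the fingers did not catch it. I'll look from outside.

```bash
python3 - <<'E'
from h import *
o,M=st()
s=snapshot("side");save(s,"side3");np.savez("side3.npz",**s)
a=cv2.resize(s["image"][130:280,190:340,::-1],None,fx=4,fy=4,interpolation=2)
b=cv2.resize(cv2.imread("pics/scene2.png")[130:280,110:260],None,fx=2.66,fy=2.66,interpolation=2)
cv2.imwrite("pics/c3.png",a);cv2.imwrite("pics/c3b.png",b)
P=cloud(s);m=(P[...,2]>.0)&(P[...,2]<.2)&(abs(P[...,0]-.513)<.03)&(abs(P[...,1]+.234)<.1)
E
```

```text
t 3.4 p [ 513.  -234.    15.5] toolx [-0.  0. -1.] yaw_y 96.08 F [ 0.   0.3 -0.1] gap 35.1 q [-0.49  0.04  1.62  0.    1.49 -2.17]
```

View pics/c3.png

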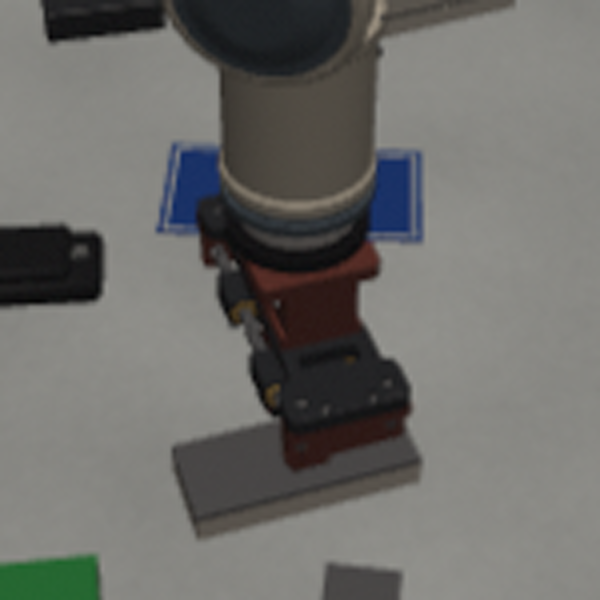

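View pics/c3b.png

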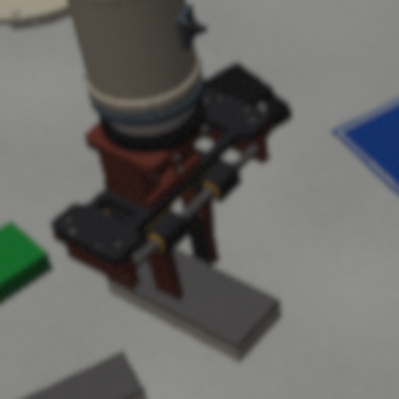

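The fingertips look to be above the slab's top. I'll measure their true height from the depth maps.

```bash
python3 - <<'E'
from h import *
s=snapshot("scene");P=cloud(s);im=s["image"]
for u in (168,172,175,186,189):
    for v in range(222,252,3):
        print((u,v),im[v,u],np.round(P[v,u]*1000,0),end=" | ")
    print()
w=snapshot("wrist");np.savez("w3.npz",**w);print(w["mount"],w["fx"],w["fy"],w["cx"],w["cy"])
z=w["z_map"]
for v,u in((250,258),(160,258),(230,220),(230,295),(225,222),(225,292),(150,100)): print(v,u,z[v,u])
E
```

```text
(168, 222) [55 52 50] [ 544. -278.  132.] | (168, 225) [38 26 24] [ 520. -264.   94.] | (168, 228) [41 24 21] [ 513. -261.   79.] | (168, 231) [43 25 23] [ 509. -260.   65.] | (168, 234) [48 35 34] [ 507. -261.   55.] | (168, 237) [58 50 49] [ 505. -261.   44.] | (168, 240) [69 68 67] [ 494. -256.   21.] | (168, 243) [65 63 62] [ 503. -264.   25.] | (168, 246) [84 80 73] [ 499. -263.   11.] | (168, 249) [117 116 112] [ 496. -263.   -1.] | 
(172, 222) [33 27 19] [ 548. -272.  129.] | (172, 225) [30 21 19] [ 526. -259.   95.] | (172, 228) [33 18 15] [ 525. -260.   85.] | (172, 231) [40 21 19] [ 522. -259.   74.] | (172, 234) [40 21 17] [ 517. -258.   59.] | (172, 237) [42 22 19] [ 516. -259.   50.] | (172, 240) [55 47 47] [ 501. -251.   22.] | (172, 243) [70 70 69] [ 508. -258.   24.] | (172, 246) [68 66 63] [ 511. -261.   19.] | (172, 249) [88 84 77] [ 508. -261.    6.] | 
(175, 222) [43 42 43] [ 549. -266.  125.] | (175, 225) [51 47 47] [ 524. -250.   85.] | (175, 228) [41 35 34] [ 526. -254.   81.] | (175, 231) [37 25 25] [ 527. -255.   73.] | (175, 234) [36 22 19] [ 526. -257.   65
[... 882 characters left out ...]
.] | (189, 237) [70 69 69] [ 526. -224.   25.] | (189, 240) [71 69 69] [ 533. -230.   25.] | (189, 243) [71 69 70] [ 537. -234.   22.] | (189, 246) [71 70 69] [ 544. -241.   24.] | (189, 249) [71 69 69] [ 549. -246.   22.] | 
[[-8.61245665e-04 -2.43203203e-01  9.69974979e-01 -1.84268391e-01]
 [ 9.99998771e-01 -1.48013281e-03  5.16788140e-04  1.50070332e-04]
 [ 1.31000726e-03  9.69974232e-01  2.43204179e-01 -6.51143832e-02]
 [ 0.00000000e+00  0.00000000e+00  0.00000000e+00  1.00000000e+00]] 297.3186396354542 297.3186396354542 257.11707404658466 193.97671219539194
250 258 0.19245557
160 258 0.17783526
230 220 0.15068854
230 295 0.15095542
225 222 0.15987198
225 292 0.16057506
150 100 0.1983413
```

```bash
cat >> h.py <<'E'
def wtool(w,u,v,z=None):
    dx,dy=u-w["cx"],v-w["cy"];r=np.hypot(dx,dy)+1e-9;th=r/w["fx"]
    z=w["z_map"][v,u] if z is None else z
    t=np.tan(th)*z; c=np.stack([dx/r*t,dy/r*t,z,np.ones_like(z)],-1)
    return (c@np.asarray(w["mount"]).T)[...,:3]
E
python3 - <<'E'
from h import *
w=dict(np.load("w3.npz"));v,u=np.mgrid[0:384,0:512];T=wtool(w,u,v)*1000
for n,(vv,uu) in dict(bench=(100,150),bench2=(60,380),slab=(160,258),slab2=(200,258),green=(10,100),ftipL=(224,223),ftipR=(224,291),fl=(230,220)).items(): print(n,np.round(T[vv,uu],1))
m=(v>215)&(v<250)&(abs(T[...,1])<45)&(T[...,0]>-60)&(T[...,0]<25)
for v0 in range(216,240,3):
    for c in range(200,320,8): print(np.round(T[v0,c]).astype(int),end=" ")
    print()
E
```

```text
bench [ 15.9 -73.9 -82.2]
bench2 [  15.8   86.9 -112.1]
slab [ -6.8   0.8 -41.7]
slab2 [ -7.4   0.8 -16.9]
green [  -5.8 -104.8 -147.5]
ftipL [-28.5 -18.8  -8.8]
ftipR [-29.   19.1  -8.9]
fl [-42.6 -18.8 -10.6]
[ 14 -40   1] [ 15 -35   1] [ -7 -26  -6] [ -7 -21  -6] [ -7 -16  -7] [ -7 -11  -6] [-7 -6 -6] [-6  0 -6] [-6  5 -6] [-7 10 -6] [-6 15 -6] [-6 20 -6] [-6 25 -6] [15 34  1] [16 40  1] 
[ 16 -41   4] [ 15 -35   3] [-26 -23 -11] [ -6 -21  -4] [ -6 -16  -4] [ -8 -11  -5] [-6 -6 -4] [-6  0 -4] [-6  5 -4] [-6 10 -4] [-7 15 -4] [-7 20 -4] [-26  22 -11] [14 34  3] [15 39  3] 
[ 14 -41   5] [ 16 -35   6] [-30 -22 -11] [-27 -18  -9] [ -7 -16  -2] [ -6 -11  -2] [-8 -6 -3] [-7  0 -2] [-5  5 -2] [-6 10 -2] [-7 15 -3] [-26  18  -9] [-30  22 -11] [-31  26 -11] [15 40  6] 
[ 15 -41   8] [-35 -26 -11] [-35 -22 -11] [-31 -18  -9] [ -7 -16   0] [ -6 -11   0] [-5 -6  0] [-6  0  0] [-7  5  0] [-7 10  0] [-6 15  0] [-28  18  -8] [-35  21 -10] [-35  26 -10] [15 40  8] 
[ 15 -41  10] [-40 -25 -11] [-39 -21 -10] [-36 -17  -9] [ -8 -16   1] [ -7 -11   2] [-6 -6  2] [-7  0  2] [-7  5  2] [-8 10  1] [-7 15  2] [-28  18  -6] [-41  20 -11] [-39  25 -10] [16 40 10] 
[ 16 -41  13] [-43 -25 -10] [-43 -21 -10] [-36 -17  -8] [ -7 -16   4] [ -6 -11   4] [-6 -6  4] [-8  0  3] [-7  5  4] [-7 10  4] [-7 15  4] [-28  18  -5] [-43  20 -10] [-43  24 -10] [16 40 13] 
[ 16 -42  15] [-49 -24 -11] [-48 -20 -10] [-38 -17  -7] [ -7 -16   6] [ -6 -11   6] [-7 -6  6] [-6 -1  6] [-6  5  6] [-7 10  6] [-6 15  6] [-30  18  -3] [-45  20  -9] [-49  23 -11] [15 40 15] 
[ 15 -41  17] [-51 -24 -10] [-52 -20 -10] [-38 -17  -5] [ -7 -16   8] [ -6 -11   8] [-5 -6  9] [-7 -1  8] [-6  5  8] [-6 10  8] [-6 15  8] [-29  18  -1] [-50  19 -10] [-52  23 -10] [-51  27 -10]
```

Scene and wrist depth agree. The bench is 15.5 mm ahead of the TCP, as reported, but the fingertips really end about 27 mm *behind* the TCP, not 11 mm ahead of it. The tips are therefore about 42 mm above the bench and the stated tool geometry is about 38 mm off. I'll open, go down about 38 mm more in small steps, and watch the force.

Call:
send_rows([
  [0,0,0,0,0.82],
  [0,0,0,0,0.82],
  [0,0,0,0,0.82],
  [0,0,0,0,0.82],
  [0,0,0,0,0.82],
  [4,0,0,0,0.82],
  [8,0,0,0,0.82],
  [12,0,0,0,0.82],
  [15,0,0,0,0.82],
  [15,0,0,0,0.82],
])

```text
clock: 4.55
ee_pos: [0.5126, -0.2338, -0.0004]
tcp_rot: [-0.037, 0.707, 0.038, 0.706]
force: [0.4, 0.8, -0.2]
finger_gap: 0.0723
```

Call:
send_rows([
  [4,0,0,0,0.82],
  [7,0,0,0,0.82],
  [10,0,0,0,0.82],
  [13,0,0,0,0.82],
  [15,0,0,0,0.82],
  [15,0,0,0,0.82],
])

```text
clock: 5.15
ee_pos: [0.5128, -0.2339, -0.0149]
tcp_rot: [-0.037, 0.706, 0.038, 0.706]
force: [-0.7, -0.2, -0.5]
finger_gap: 0.0721
```

```bash
python3 - <<'E'
from h import *
o,M=st()
w=snapshot("wrist");save(w,"wrist4");v,u=np.mgrid[0:384,0:512];T=wtool(w,u,v)*1000
m=(abs(T[...,2])<16)&(abs(abs(T[...,1])-40)<12)&(T[...,0]<-15-0)&(v>190)
x=np.sort(T[m][:,0])[::-1];print(m.sum(),x[:15])
print("bench",T[60,150],T[60,380],"slab",T[150,258])
s=snapshot("side");save(s,"side4")
cv2.imwrite("pics/c4.png",cv2.resize(snapshot("scene")["image"][180:280,130:250,::-1],None,fx=5,fy=5,interpolation=2))
E
```

```text
t 5.15 p [ 512.8 -233.9  -14.9] toolx [-6.e-04  3.e-04 -1.e+00] yaw_y 96.08 F [-0.7 -0.2 -0.5] gap 72.1 q [-0.49  0.06  1.65  0.    1.43 -2.17]
7829 [-15.00049397 -15.00082521 -15.0016475  -15.00194503 -15.00279727
 -15.00452682 -15.0048752  -15.00580956 -15.00607239 -15.00685365
 -15.00747061 -15.00938231 -15.00973767 -15.01028328 -15.01127569]
bench [ -14.74359495  -62.6316267  -103.91368111] [ -14.41479993   73.84249663 -105.02316874] slab [-36.9561584    0.69613973 -50.66695006]
```

View pics/wrist4.png

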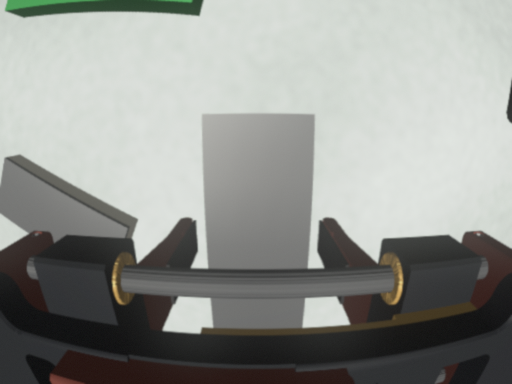

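View pics/c4.png

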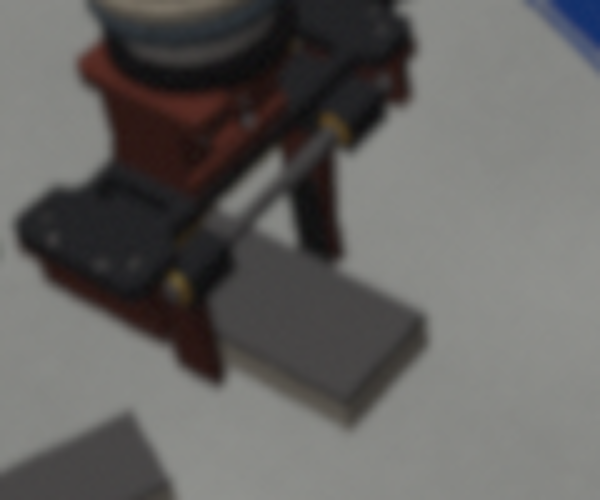

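The fingers now straddle the slab with their tips about 12 mm up. I'll go 6 mm lower and close.

Call:
send_rows([
  [2,0,0,0,0.82],
  [4,0,0,0,0.82],
  [6,0,0,0,0.82],
  [6,0,0,0,0.82],
  [6,0,0,0,0.7],
  [6,0,0,0,0.5],
  [6,0,0,0,0.4],
  [6,0,0,0,0.4],
  [6,0,0,0,0.4],
  [6,0,0,0,0.4],
])

```text
clock: 6.3
ee_pos: [0.5131, -0.234, -0.0204]
tcp_rot: [-0.038, 0.706, 0.038, 0.706]
force: [-0.2, 0.5, 1.3]
finger_gap: 0.0556
```

```bash
python3 - <<'E'
from h import *
o,M=st()
w=snapshot("wrist");save(w,"wrist5")
s=snapshot("scene");P=cloud(s);boxes(P,.018,.027,"scene")
shift(M,o["ee_pos"],[565.2,21.2,o["ee_pos"][2]*1000])
E
```

```text
t 6.3 p [ 513.1 -234.   -20.4] toolx [ 2.e-04  0.e+00 -1.e+00] yaw_y 96.09 F [-0.2  0.5  1.3] gap 55.6 q [-0.49  0.07  1.65  0.    1.42 -2.17]
scene px [197 165  21  14] c [405.3 -37.6] size [54.9 27.7] ang 76.4 z 22.2
scene px [ 60 213  67  48] c [ 352.9 -347.4] size [141.   61.6] ang 84.8 z 22.3
scene px [175 226  39  34] c [ 536.4 -229. ] size [93.5 64.9] ang 9.1 z 22.3
tool shift mm [  0.  248.2  78.9]
```

View pics/wrist5.png

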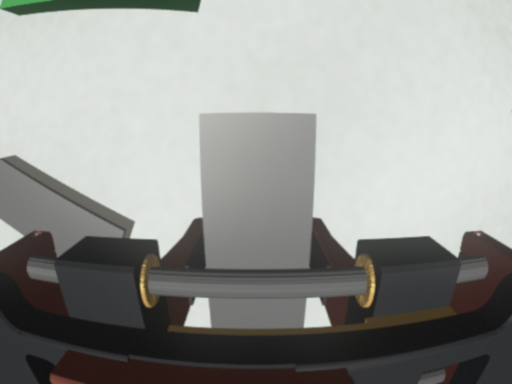

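The slab is gripped (gap 55.6 mm). I'll slide it halfway flat first, then finish the distance with the turn.

Call:
send_rows([
  [0,4,1,0,0.4],
  [0,15,5,0,0.4],
  [0,29,9,0,0.4],
  [0,43,14,0,0.4],
  [0,58,18,0,0.4],
  [0,72,23,0,0.4],
  [0,87,28,0,0.4],
  [0,101,32,0,0.4],
  [0,114,36,0,0.4],
  [0,120,38,0,0.4],
])

```text
clock: 7.4
ee_pos: [0.5384, -0.1092, -0.0204]
tcp_rot: [-0.038, 0.706, 0.038, 0.706]
force: [-0.9, -1.6, 1.2]
finger_gap: 0.0557
```

```bash
python3 - <<'E'
from h import *
o,M=st()
shift(M,o["ee_pos"],[565.2,21.2,o["ee_pos"][2]*1000])
s=snapshot("scene");save(s,"scene6")
E
```

```text
t 7.4 p [ 538.4 -109.2  -20.4] toolx [ 1.e-04 -0.e+00 -1.e+00] yaw_y 96.15 F [-0.9 -1.6  1.2] gap 55.7 q [-0.26  0.03  1.69  0.    1.42 -1.94]
tool shift mm [  0.  126.8  40.7]
```

View pics/scene6.png

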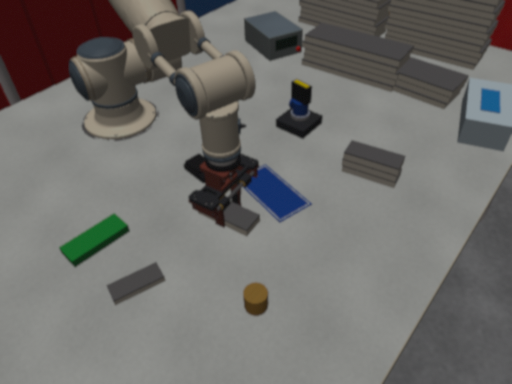

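The slab, at scene (240,217), is moving with the gripper towards the mat at (275,192). I'll do the second half now, turning +0.37 rad.

Call:
send_rows([
  [0,5,2,0.02,0.4],
  [0,18,6,0.06,0.4],
  [0,32,10,0.1,0.4],
  [0,47,15,0.14,0.4],
  [0,62,20,0.18,0.4],
  [0,77,25,0.23,0.4],
  [0,92,30,0.28,0.4],
  [0,106,34,0.32,0.4],
  [0,119,38,0.35,0.4],
  [0,126,40,0.37,0.4],
])

```text
clock: 8.45
ee_pos: [0.5647, 0.0192, -0.0204]
tcp_rot: [0.094, 0.701, -0.094, 0.701]
force: [-0.3, -2.5, 1.9]
finger_gap: 0.0556
```

Call:
send_rows([
  [0,0,0,0,0.4],
  [0,0,0,0,0.4],
])

```text
clock: 8.65
ee_pos: [0.5647, 0.0194, -0.0203]
tcp_rot: [0.093, 0.701, -0.092, 0.701]
force: [0.0, 2.3, 2.0]
finger_gap: 0.0563
```

```bash
python3 - <<'E'
from h import *
o,M=st()
s=snapshot("scene");save(s,"scene7");P=cloud(s);boxes(P,.018,.027,"scene")
cv2.imwrite("pics/c7.png",cv2.resize(s["image"][130:250,200:350,::-1],None,fx=5,fy=5,interpolation=2))
w=snapshot("wrist");save(w,"wrist7");np.savez("w7.npz",**w)
E
```

```text
t 8.65 p [564.7  19.4 -20.3] toolx [ 4.0e-04  1.2e-03 -1.0e+00] yaw_y 74.9 F [0.  2.3 2. ] gap 56.3 q [-0.03  0.07  1.65  0.    1.42 -1.33]
scene px [196 170  18   8] c [404.1 -47.8] size [43.5 27. ] ang 44.8 z 22.2
scene px [264 173  33  33] c [579.8  17.1] size [ 60.8 108.8] ang 73.9 z 22.4
scene px [ 60 213  68  48] c [ 353.7 -347.7] size [141.  61.] ang 85.4 z 22.2
```

View pics/c7.png

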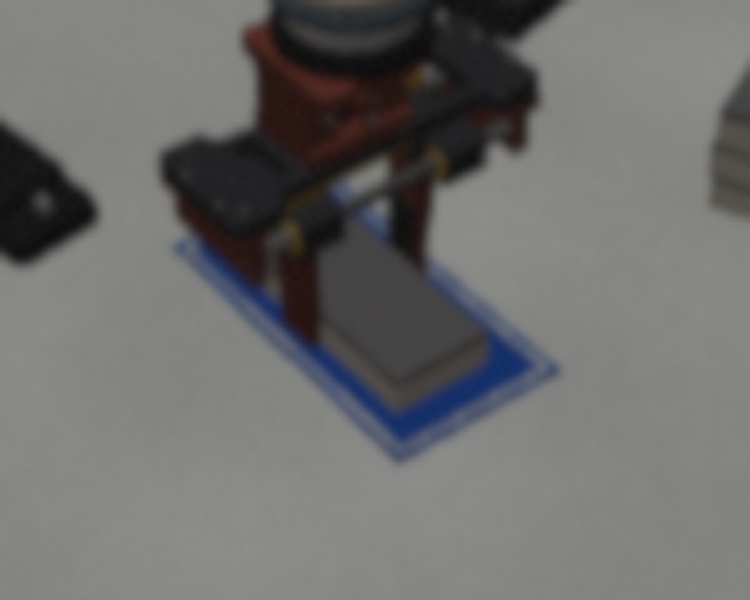

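View pics/wrist7.png

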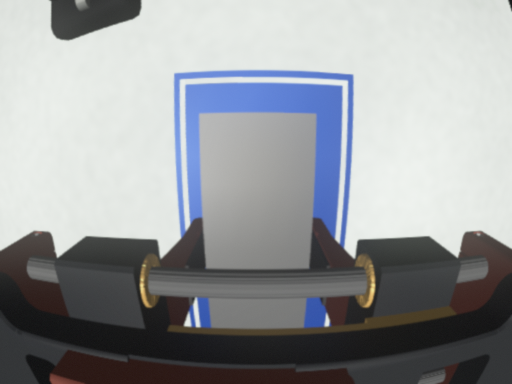

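The slab lies on the mat, at wrist columns 200–316 inside the mat's 178–352. I'll measure the residual in tool axes before letting go.

```bash
python3 - <<'E'
from h import *
w=dict(np.load("w7.npz"));v,u=np.mgrid[0:384,0:512];T=wtool(w,u,v)*1000;im=w["image"].astype(int)
blue=(im[...,2]>im[...,0]+60)
L=[];R=[];SL=[];SR=[]
for r in range(85,215,5):
    c=np.where(blue[r])[0];L.append(T[r,c[0],1:]);R.append(T[r,c[-1],1:])
    if r>125:
        g=np.where((T[r,:,0]<-35)&(abs(u[r]-258)<75))[0];SL.append(T[r,g[0],1:]);SR.append(T[r,g[-1],1:])
for n,a in(("matL",L),("matR",R),("slabL",SL),("slabR",SR)):
    a=np.array(a);p=np.polyfit(a[:,1],a[:,0],1);print(n,"y at z=0",round(p[1],1),"ang",round(np.degrees(np.arctan(p[0])),2))
print("mat far edge",[np.round(T[r,c],1) for c in(200,260,330) for r in [np.where(blue[:,c])[0][0]]])
print("slab far edge",[np.round(T[np.where(T[:200,c,0]<-35)[0][0],c],1) for c in(220,258,300)])
E
```

```text
matL y at z=0 -45.3 ang 0.07
matR y at z=0 53.4 ang -0.21
slabL y at z=0 -35.8 ang -13.69
slabR y at z=0 35.3 ang 11.47
mat far edge [array([-21.7, -30.5, -93.1]), array([-21.4,   2.2, -93.5]), array([-21.5,  40.8, -93.1])]
slab far edge [array([-42.4, -17. , -69.3]), array([-42.3,   1. , -69.1]), array([-43. ,  20.8, -69.3])]
```

The slab is parallel to the mat within 0.3° and 4 mm off centre across. I'll nudge it +4 mm, let go and rise.

Call:
send_rows([
  [0,2,0,0,0.4],
  [0,4,0,0,0.4],
  [0,4,0,0,0.4],
  [0,4,0,0,0.5],
  [0,4,0,0,0.7],
  [0,4,0,0,0.82],
  [0,4,0,0,0.82],
  [0,4,0,0,0.82],
  [0,4,0,0,0.82],
  [0,4,0,0,0.82],
])

```text
clock: 9.75
ee_pos: [0.5655, 0.0228, -0.0205]
tcp_rot: [0.093, 0.701, -0.093, 0.701]
force: [0.0, 0.6, 0.0]
finger_gap: 0.072
```

Call:
send_rows([
  [-4,0,0,0,0.82],
  [-12,0,0,0,0.82],
  [-25,0,0,0,0.82],
  [-45,0,0,0,0.82],
  [-70,0,0,0,0.82],
  [-100,0,0,0,0.82],
  [-130,0,0,0,0.82],
  [-160,0,0,0,0.82],
  [-190,0,0,0,0.82],
  [-220,0,0,0,0.82],
])

```text
clock: 10.75
ee_pos: [0.5655, 0.0227, 0.2025]
tcp_rot: [0.093, 0.7, -0.093, 0.702]
force: [0.7, 0.1, -0.6]
finger_gap: 0.0722
```

```bash
python3 - <<'E'
from h import *
o,M=st()
for n in("scene","side"):
    s=snapshot(n);save(s,n+"8");P=cloud(s);boxes(P,.018,.027,n);boxes(P,.128,.142,n+" grip");boxes(P,.06,.128,n+" gripside");boxes(P,.027,.033,n+" block")
    im=s["image"].astype(int); y=(im[...,0]>130)&(im[...,1]>110)&(im[...,2]<80)
    m=y&(P[...,1]>.2)&(P[...,2]>.1)&(P[...,0]<.6);vv,uu=np.where(m)
    if len(vv):print("yellow",len(vv),uu.mean(),vv.mean(),np.round(P[m].mean(0)*1000,1))
w=snapshot("wrist");save(w,"wrist8")
E
```

```text
t 10.75 p [565.5  22.7 202.5] toolx [ 0.0019 -0.     -1.    ] yaw_y 74.88 F [ 0.7  0.1 -0.6] gap 72.2 q [-0.02 -0.    1.32  0.    1.82 -1.33]
scene px [196 165  22  14] c [404.4 -37.7] size [54.9 33.4] ang 72.8 z 21.7
scene px [247 166  51  40] c [564.3  22.6] size [ 58.9 142.7] ang 74.8 z 22.4
scene px [ 60 213  67  48] c [ 352.5 -347.5] size [140.7  60.1] ang 84.9 z 22.1
scene grip px [294  80  18  11] c [457.6 302.3] size [26.5 56.6] ang 82.6 z 135.2
scene gripside px [291  86  21  25] c [459.4 292.2] size [58.6 29.5] ang 17.4 z 94.6
scene gripside px [464 118   7   7] c [862.3 496. ] size [13.1  9.5] ang 40.2 z 72.1
scene gripside px [344 140  61  30] c [727.6 229.7] size [140.3  62.4] ang 10.3 z 66.4
scene block px [277 111  44  20] c [456.4 294.4] size [101.1 101. ] ang 88.9 z 30.5
yellow 23 302.39130434782606 83.21739130434783 [458.1 302.  136.2]
side px [239 165  48  15] c [565.6  21.2] size [ 61.6 138.6] ang 74.2 z 21.6
side px [200 187  15  15] c [398.4 -36.7] size [57.5 37.5] ang 83.5 z 21.3
side px [188 268  29  63] c [ 354.  -349.1] size [142.9  56.3] ang 84.8 z 21.8
side grip px [202  93  19   5] c [457.2 300.5] size [27.1 58. ] ang 80.6 z 134.4
side gripside px [202  98  20  20] c [456.5 287.8] size [64.  29.5] ang 5.6 z 94.2
side gripside px [276 107  45  18] c [729.3 227.9] size [142.6  61.8] ang 8.7 z 65.5
side block px [201 115  30  18] c [459.3 291.6] size [96.3 97.3] ang 87.9 z 29.4
side block px [188 188  13  11] c [361.8 -35.9] size [34.5 40.1] ang 69.7 z 31.3
yellow 18 209.38888888888889 94.22222222222223 [452.1 300.7 135.3]
```

View pics/wrist8.png

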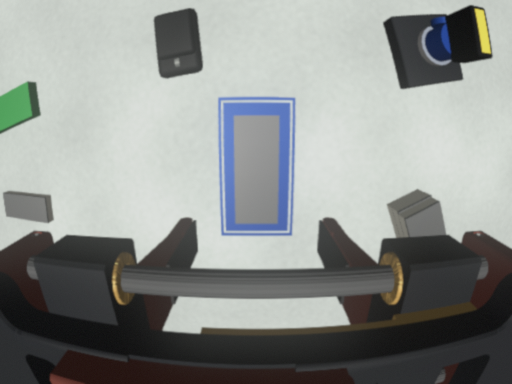

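View pics/scene8.png

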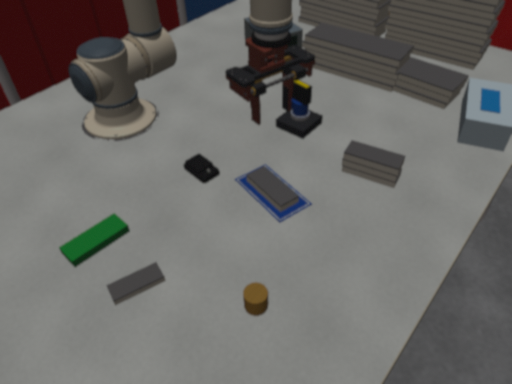

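The slab is now on the mat at (565, 22), yaw -15°, centred and released (scene (273,188)). The gauge grip's yellow strip is at scene (302,83), about (457, 301) with its top at z = 135. I'll move above it.

Call:
send_rows([
  [0,12,-9,0,0.82],
  [0,36,-27,0,0.82],
  [0,62,-46,-0.02,0.82],
  [0,88,-65,-0.03,0.82],
  [0,115,-85,-0.04,0.82],
  [0,142,-105,-0.05,0.82],
  [0,170,-125,-0.05,0.82],
  [0,198,-146,-0.05,0.82],
  [0,224,-165,-0.05,0.82],
  [0,239,-177,-0.05,0.82],
])

```text
clock: 11.9
ee_pos: [0.4544, 0.302, 0.1974]
tcp_rot: [0.074, 0.704, -0.075, 0.702]
force: [0.2, 0.1, -0.2]
finger_gap: 0.0721
```

Call:
send_rows([
  [0,0,0,0,0.82],
  [0,0,0,0,0.82],
])

```text
clock: 12.1
ee_pos: [0.456, 0.2997, 0.1981]
tcp_rot: [0.074, 0.704, -0.076, 0.702]
force: [-0.2, -0.3, -0.3]
finger_gap: 0.0724
```

```bash
python3 - <<'E'
from h import *
o,M=st()
w=snapshot("wrist");save(w,"wrist9");np.savez("w9.npz",**w)
v,u=np.mgrid[0:384,0:512];T=wtool(w,u,v)
W=T@M.T+np.array(o["ee_pos"])
m=(W[...,2]>.128)&(W[...,2]<.145)&(abs(u-256)<120)&(v<275)
print("px",np.where(m)[1].min(),np.where(m)[1].max(),np.where(m)[0].min(),np.where(m)[0].max(),m.sum())
r=cv2.minAreaRect((W[m][:,:2]*1000).astype(np.float32));print(r,np.median(W[m][:,2]))
print("tool",np.round(T[m].min(0)*1000,1),np.round(T[m].max(0)*1000,1))
E
```

```text
t 12.1 p [456.  299.7 198.1] toolx [-0.0021 -0.0015 -1.    ] yaw_y 77.83 F [-0.2 -0.3 -0.3] gap 72.4 q [ 0.52 -0.05  1.38 -0.    1.82 -0.84]
px 245 275 161 228 1819
((455.62744140625, 303.11865234375), (24.056720733642578, 59.14817810058594), 81.39586639404297) 0.1352453995607404
tool [ 60.1  -9.8 -30.9] [70.1 16.5 28.7]
```

View pics/wrist9.png

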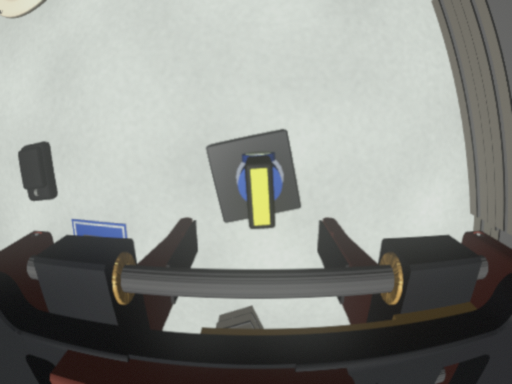

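The yellow strip is at wrist columns 245–275, rows 161–228. The grip is at (455.6, 303), jaw yaw 81.4°. I'll correct by dy +3 and turn -0.06, then descend 100 mm and recheck.

Call:
send_rows([
  [0,1,0,-0.03,0.82],
  [0,3,-1,-0.06,0.82],
  [15,3,-1,-0.06,0.82],
  [35,3,-1,-0.06,0.82],
  [55,3,-1,-0.06,0.82],
  [72,3,-1,-0.06,0.82],
  [85,3,-1,-0.06,0.82],
  [95,3,-1,-0.06,0.82],
  [100,3,-1,-0.06,0.82],
  [100,3,-1,-0.06,0.82],
])

```text
clock: 13.15
ee_pos: [0.4565, 0.3026, 0.0989]
tcp_rot: [0.054, 0.705, -0.055, 0.705]
force: [-1.0, 0.2, 0.7]
finger_gap: 0.0722
```

```bash
python3 - <<'E'
from h import *
o,M=st()
w=snapshot("wrist");save(w,"wrist10")
v,u=np.mgrid[0:384,0:512];T=wtool(w,u,v)
W=T@M.T+np.array(o["ee_pos"])
m=(W[...,2]>.128)&(W[...,2]<.142)&(abs(T[...,1])<.03)&(v<275)
r=cv2.minAreaRect((W[m][:,:2]*1000).astype(np.float32));print(m.sum(),r)
print("tool",np.round(T[m].min(0)*1000,1),np.round(T[m].max(0)*1000,1))
s=snapshot("side");cv2.imwrite("pics/c10.png",cv2.resize(s["image"][50:150,150:280,::-1],None,fx=5,fy=5,interpolation=2))
E
```

```text
t 13.15 p [456.5 302.6  98.9] toolx [-8.e-04 -4.e-04 -1.e+00] yaw_y 81.18 F [-1.   0.2  0.7] gap 72.2 q [ 0.52 -0.05  1.55  0.    1.64 -0.89]
3663 ((449.0244140625, 303.7460021972656), (24.1494083404541, 47.657432556152344), 80.44550323486328)
tool [-39.3 -12.1 -31.3] [-29.1  12.2  16.4]
```

View pics/wrist10.png

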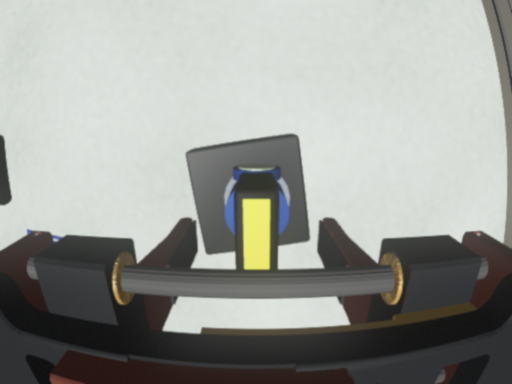

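View pics/c10.png

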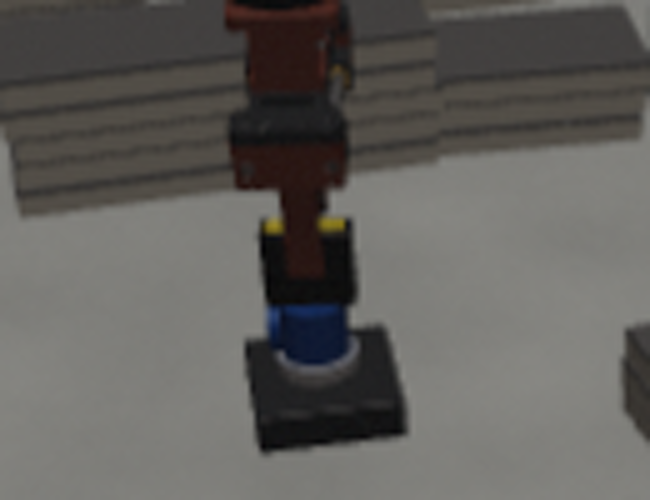

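```bash
python3 - <<'E'
from h import *
w=dict(np.load("w9.npz"));v,u=np.mgrid[0:384,0:512];T=wtool(w,u,v)*1000
for r,c in((275,256),(282,256),(290,256),(328,256),(340,256),(300,125),(250,90)): print(r,c,np.round(T[r,c],1))
E
```

```text
275 256 [-1.176e+02  1.000e-01 -2.720e+01]
282 256 [-1.197e+02  1.000e-01 -2.640e+01]
290 256 [-1.207e+02  1.000e-01 -2.460e+01]
328 256 [163.5  -1.3 225.5]
340 256 [-136.7    0.2  -22.1]
300 125 [-119.6  -36.6  -18.4]
250 90 [-117.3  -46.2  -32.4]
```

The gripper's rod is about 90 mm above the tips, so there is ample clearance. I'll descend 29 mm and close on the grip.

Call:
send_rows([
  [8,0,0,0,0.82],
  [17,0,0,0,0.82],
  [25,0,0,0,0.82],
  [29,0,0,0,0.82],
  [29,0,0,0,0.6],
  [29,0,0,0,0.4],
  [29,0,0,0,0.3],
  [29,0,0,0,0.15],
  [29,0,0,0,0.1],
  [29,0,0,0,0.1],
])

```text
clock: 14.25
ee_pos: [0.4567, 0.3028, 0.0707]
tcp_rot: [0.054, 0.705, -0.054, 0.705]
force: [0.4, 0.1, 0.0]
finger_gap: 0.0275
```

Call:
send_rows([
  [0,0,0,0,0.1],
  [0,0,0,0,0.1],
  [0,0,0,0,0.1],
  [0,0,0,0,0.1],
])

```text
clock: 14.65
ee_pos: [0.4567, 0.3027, 0.0706]
tcp_rot: [0.054, 0.705, -0.054, 0.705]
force: [0.1, -1.3, 0.6]
finger_gap: 0.0239
```

```bash
python3 - <<'E'
from h import *
o,M=st()
w=snapshot("wrist");save(w,"wrist11")
s=snapshot("side");cv2.imwrite("pics/c11.png",cv2.resize(s["image"][50:150,150:280,::-1],None,fx=5,fy=5,interpolation=2))
E
```

```text
t 14.65 p [456.7 302.7  70.6] toolx [ 0.e+00 -2.e-04 -1.e+00] yaw_y 81.18 F [ 0.1 -1.3  0.6] gap 23.9 q [ 0.52 -0.04  1.59 -0.    1.59 -0.89]
```

View pics/c11.png

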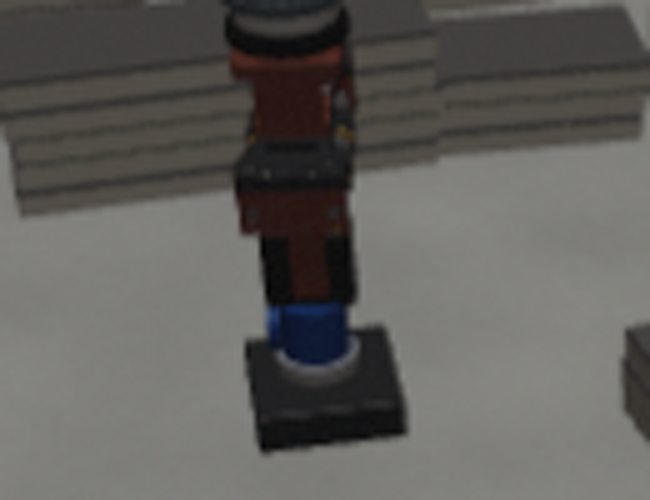

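The gauge is gripped (gap 23.9 mm) and the tool is vertical. I'll lift straight up.

Call:
send_rows([
  [-3,0,0,0,0.1],
  [-10,0,0,0,0.1],
  [-20,0,0,0,0.1],
  [-32,0,0,0,0.1],
  [-45,0,0,0,0.1],
  [-58,0,0,0,0.1],
  [-70,0,0,0,0.1],
  [-81,0,0,0,0.1],
  [-89,0,0,0,0.1],
  [-92,0,0,0,0.1],
])

```text
clock: 15.75
ee_pos: [0.457, 0.303, 0.1638]
tcp_rot: [0.055, 0.705, -0.054, 0.705]
force: [0.6, 0.1, -3.7]
finger_gap: 0.024
```

```bash
python3 - <<'E'
from h import *
o,M=st();shift(M,o["ee_pos"],[566,22,162.5])
s=snapshot("side");cv2.imwrite("pics/c12.png",cv2.resize(s["image"][30:150,150:280,::-1],None,fx=4,fy=4,interpolation=2))
E
```

```text
t 15.75 p [457.  303.  163.8] toolx [ 1.3e-03  7.0e-04 -1.0e+00] yaw_y 81.19 F [ 0.6  0.1 -3.7] gap 24.0 q [ 0.52 -0.05  1.44 -0.    1.75 -0.89]
tool shift mm [   1.3 -260.9  150.8]
```

View pics/c12.png

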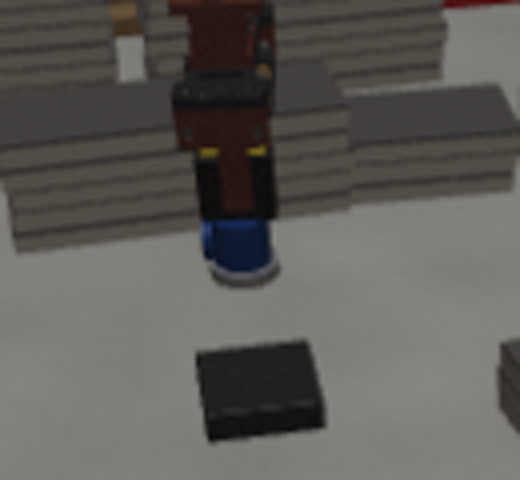

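The gauge hangs upright clear of the block (force 3.7 N down, about 0.35 kg). I'll carry it over the slab in two smooth halves.

Call:
send_rows([
  [0,-3,2,0,0.1],
  [0,-12,7,0,0.1],
  [0,-25,14,0,0.1],
  [0,-39,22,0,0.1],
  [0,-54,31,0,0.1],
  [0,-69,40,0,0.1],
  [0,-85,49,0,0.1],
  [0,-101,58,0,0.1],
  [0,-117,68,0,0.1],
  [0,-132,76,0,0.1],
])

```text
clock: 16.8
ee_pos: [0.512, 0.1583, 0.1624]
tcp_rot: [0.055, 0.705, -0.055, 0.705]
force: [0.4, 0.4, -3.5]
finger_gap: 0.0238
```

Call:
send_rows([
  [0,-16,9,0,0.1],
  [0,-32,18,0,0.1],
  [0,-48,28,0,0.1],
  [0,-63,37,0,0.1],
  [0,-78,45,0,0.1],
  [0,-92,53,0,0.1],
  [0,-105,61,0,0.1],
  [0,-116,67,0,0.1],
  [0,-125,72,0,0.1],
  [0,-129,75,0,0.1],
])

```text
clock: 17.8
ee_pos: [0.5661, 0.0207, 0.1624]
tcp_rot: [0.055, 0.705, -0.055, 0.705]
force: [-0.5, -0.1, -4.0]
finger_gap: 0.0235
```

Call:
send_rows([
  [0,0,0,0,0.1],
  [0,0,0,0,0.1],
  [0,0,0,0,0.1],
  [0,0,0,0,0.1],
])

```text
clock: 18.2
ee_pos: [0.5658, 0.0223, 0.1626]
tcp_rot: [0.054, 0.705, -0.054, 0.705]
force: [0.4, -0.2, -4.3]
finger_gap: 0.0243
```

```bash
python3 - <<'E'
from h import *
o,M=st()
for n in("scene","side"):
    s=snapshot(n);save(s,n+"13");P=cloud(s);boxes(P,.018,.027,n)
    im=s["image"].astype(int); q=(abs(P[...,0]-.566)<.045)&(abs(P[...,1]-.022)<.045)&(P[...,2]>.09)
    vv,uu=np.where(q&(P[...,2]<.18));print(n,"lowest z",np.sort(P[q][:,2])[:5]*1000,"px",uu.min(),uu.max(),vv.min(),vv.max())
    b=q&(im[...,2]>im[...,0]+30)&(P[...,2]<.18);print("blue body",b.sum(),np.round(P[b].mean(0)*1000,1))
    f=q&(P[...,2]<.136)&(P[...,2]>.118);print("foot",f.sum(),np.round(P[f].min(0)*1000,1),np.round(P[f].max(0)*1000,1))
    cu,cv=(uu.mean(),vv.mean());cu,cv=int(cu),int(cv)
    cv2.imwrite(f"pics/{n}c13.png",cv2.resize(s["image"][max(cv-60,0):cv+60,cu-65:cu+65,::-1],None,fx=4.5,fy=4.5,interpolation=2))
E
```

```text
t 18.2 p [565.8  22.3 162.6] toolx [ 0.e+00  1.e-04 -1.e+00] yaw_y 81.24 F [ 0.4 -0.2 -4.3] gap 24.3 q [-0.02 -0.    1.4   0.    1.75 -1.44]
scene px [197 166  21  13] c [404.9 -37.6] size [53.5 27.5] ang 75.9 z 21.6
scene px [248 166  50  40] c [564.2  23.2] size [ 59.5 143.7] ang 75.1 z 22.4
scene px [ 60 213  67  49] c [ 353.2 -347.6] size [140.7  61.1] ang 84.6 z 22.2
scene lowest z [120.36893154 120.79993741 122.78724331 122.80101389 122.85289405] px 256 283 130 159
blue body 252 [567.    6.4 159.8]
foot 160 [536.1  -5.4 120.4] [591.6  48.1 135.9]
side px [239 165  48  15] c [565.4  20.2] size [ 61.4 138.8] ang 74.0 z 21.5
side px [204 192  11   9] c [404.3 -47.1] size [32.  27.1] ang 77.0 z 21.3
side px [188 268  29  62] c [ 353.9 -349.5] size [141.8  56.2] ang 84.9 z 21.8
side lowest z [121.87817289 121.96124379 122.25294196 122.30201257 122.32400776] px 251 273 128 149
blue body 204 [558.9   3.1 158.6]
foot 114 [538.1  -8.2 121.9] [592.3  27.5 136. ]
```

View pics/scenec13.png

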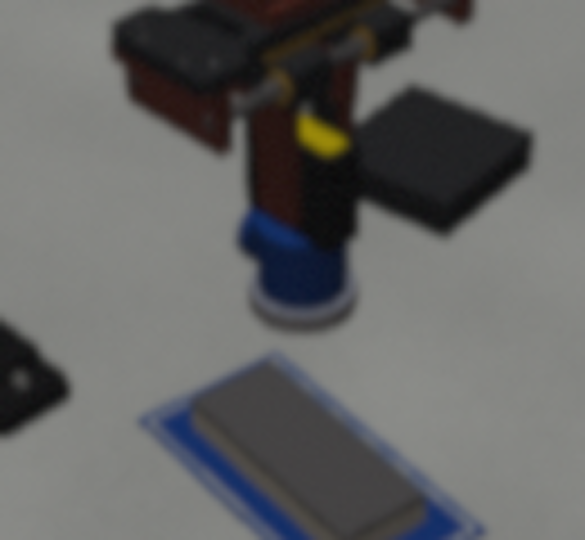

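View pics/sidec13.png

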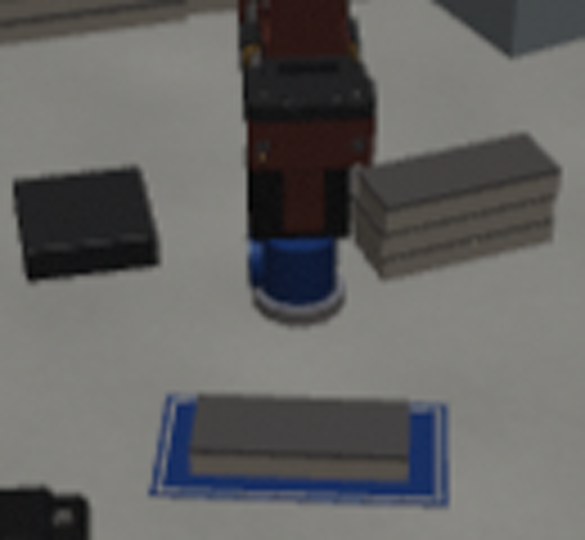

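The gauge foot is centred at about (564.5, 21), underside at z ≈ 122 mm, which is 100 mm above the slab top. It is upright, and the slab is unmoved on the mat. I'll hand in.

```bash
python3 - <<'E'
from h import *
st();print(job.finish_job())
E
```

```text
t 18.3 p [565.8  22.1 162.6] toolx [ 1.e-04  1.e-04 -1.e+00] yaw_y 81.22 F [ 0.6 -0.3 -4.2] gap 23.9 q [-0.02 -0.    1.4   0.    1.75 -1.44]
the job is handed in; nothing more can be done
None
```

I slid the larger grey slab flat onto the mat and let go of it. I then took the gauge off the zero block by its grip and handed the job in at 18.3 s, still holding it level and still over the slab. The hand-in gives no verdict.

**Last checks**
- **Slab:** its centre is at about (565, 22) mm with a yaw of about -15°, against a mat yaw of -15.2°. It lies wholly inside the mat outline and did not move while the gauge was carried over.
- **Gauge:** its foot is centred at about (564.5, 21) mm. The underside is at z ≈ 122 mm, about 100 mm above the slab top, with the tool vertical to about 0.01°.
- **Grip and force:** the gap was 23.9 mm on the 24 mm grip, and the gauge pulled about 4 N down.
- **Bystanders:** I planned the path clear of the stack, mouse and brass weight. The mouse measured in place in the last pictures. I did not re-measure the stack after the slab was placed, nor the weight after the first pictures.

**What disagreed**
- **Fingertips:** the camera depths put them about 27 mm behind the TCP, not 11 mm ahead as stated. My first close on the slab therefore shut in the air above it without touching it. I measured the offset, went about 36 mm lower for the real grasp, and used it for the gauge too.

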